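# Free the stuck hanging post from the entry tiers

## Task

The blue hanging post is stuck in its socket at the front of the clear acrylic tiers. Lift the steel tag ring up off the post and put it in the speckled grey bowl; then grip the post, rock it side to side, both ways, until both black rubber pads in the socket have been pushed back, and draw it up. Finish while still holding the post upright over its socket with its foot just clear of it, about 2 cm, and leave everything else on the console where it is.

Things in the scene. Friction and masses are not known exactly. Their poses are not given: they have to be found in the camera images.
- ring_center (a point): steel tag ring: plain band, outer diameter 42, inner 30, 16 tall, 60 g, lying level around the blue post on its collar. Point: its centre, half-way up; z up. A flat brass tag (18 wide, 3 thick) sticks out on its own -x side to 38 from the centre, so fingers go on its +y and -y sides.
- post_grip (a point): blue plastic hanging post, about 120 g, 115 tall; stem 20 along x by 12 along y. Point: middle of the free stem, 88.5 above the lowest point of the foot, 26.5 below the top; z up the post, axes as socket_mouth's when seated. A round collar (38 across, 6 thick), on which the ring lies, has its top 26.5 below the point.
- post_foot (a point): lowest point of the post's foot. The foot is 22 wide along y, its underside round (radius 11), so the post rocks sideways about the x line 11 above this point. Flat shoulders 14 above it lie under two rubber pads that stand against the neck (12 along y): a straight pull lifts the post about 4, then it catches.
- socket_mouth (a point): socket at the front of the clear tiers (fixed). Point: centre of its open top, 54 above the console, 46 above the socket floor that the foot stands on; z up, x to the back of the tiers, y the direction in which the post rocks. Housing 35 along x by 66 along y. Behind it: tray rim 38 high from x = +50; upper tier from x = +125, 112 high.
- pad_left (a joint): black rubber pad beside the neck on its +y side, top 2 below the socket mouth, 26 tall. Value: metres pushed outwards, 0 to 0.010, starting 0 to 0.001 (neck play 1 mm). Moves at about 8 N, stays where left. Tilting the post's top 0.26 rad to +y pushes it out about 7 mm; the foot needs 4 to 5 mm on each side to pass.
- pad_right (a joint): the same pad on the -y side, pushed outwards when the post's top is tilted towards -y
- bowl: open ceramic bowl in speckled grey, 150 across the rim, 45 high, inner floor 6 above its origin; 400 g, loose. Origin: centre of its underside, z up. It stands to the left or the right of the tiers.
- dish: flat dark wooden dish, 140 across, 20 high; bystander, on the other side from the bowl. Origin: centre of its underside.
- brush: red plastic brush lying on the upper tier, 170 long; bystander
- ball_center (a point): green rubber ball, 54 across, in a nest in the lower tray; the point is its centre; bystander
- jar: amber jar, 70 across, 110 tall, behind on the left; bystander. Origin: centre of its underside.
- torch: black torch, 28 thick, 100 long, lying behind on the right; bystander
Mind the look-alikes: they are no part of the job. What is meant by the part that bears ring_center is not orange or red, and is the smaller of those in its own colour.

How it is judged:
By the outcome, as a careful person would: the job done as asked, in the order asked, and still so for the second after the job is handed in, while the arm keeps its last pose, push and grip.
It also fails if it takes over 51 s, if anything falls off the work surface, if the arm or the gripper's body presses on something with over 40 N, if the wrist force passes 120 N, or if a joint passes its speed limit or range.

## Robot

A 6-joint arm with a two-finger parallel gripper is mounted at the origin on the work surface. World frame = base frame: x ahead of the robot, y to its left, z up, the work surface at z = 0. Lengths are in m, angles in rad, forces in N, time in s.
With the tool pointing down it reaches from about 0.325 to 0.775 m from the base axis. Payload 9.3 kg.
Tool frame: the origin (TCP) lies at the very end of the fingers, on their centre line; the grasp point (between the pads) lies grip_depth behind it (grip_depth is the distance from the TCP to the grasp point, in m); z points along the fingers, x is the direction in which the jaws open and shut, and the axes are right-handed (so a half turn about z gives the same grasp; the last joint's range is limited). The gripper opens to 85 mm and grips with 20 to 120 N. Pads are 22 mm wide; open, the fingers measure 114 mm over their backs; the gripper's body (76 mm by 85 mm) begins 54 mm behind the grasp point. The pads swing forward as they close: fully open they stand 13 mm farther back than shut.
Start: joints at [-1.299, 0.259, 0.021, 1.334, 0, 1.418], TCP at [0.227, -0.501, 0.231] pointing down, gripper open.
Joint ranges: [-3.04, 3.04], [-0.91, 1.82], [-1.04, 1.36], [-1.92, 1.95], [-1.52, 1.45], [-3.14, 3.14]. Speed limits (rad/s): [2.22, 2.22, 2.79, 3.14, 3.14, 3.14].

## Interface

Orientations are given as a unit quaternion [x, y, z, w].
In Python, from plant import * gives the robot as it stands.
- The arm moves only by the tool servo_tool, never from a script. Its argument "targets" is a list of rows, each an object of numbers: "dx", "dy", "dz": the shift along the tool's x, y, z in mm; "rx", "ry", "rz": the turn, a rotation vector about the tool's x, y, z in degrees; "gripper": the finger opening in mm, from 0 to 85.4. In form: [{"dx": .., "dy": .., "dz": .., "rx": .., "ry": .., "rz": .., "gripper": ..}, ...]. A call has 1 to 20 rows; each row shifts and turns the pose as measured when the row begins, along the tool's axes as they then stand; what a row does not reach is not made up. A row lasts 1/12 s, in which the tool goes at most 41.7 mm and 7.16 degrees, less where a joint would pass 70% of its speed; a pose out of reach is approached as far as the arm can. A call with a gripper value outside its range is refused whole. The fingers move at their own pace and stop on an object; "squeeze" is the grip in N (left out, the last holds). Time passes only in rows, so rows that do not move let the fingers close. It gives the time, the measured TCP pose, the force and the opening at its end, in the units of the state.
- get_state(): the state, without advancing time (a new reading comes with each control period).
- read_camera(name): name is "scene" or "top" or "wrist"; returns a dict with "pixels" (384x512x3 uint8, red, green, blue), "fx", "fy", "cx", "cy" (pixels), "k1" (the pictures are not rectified: a ray, as slopes to the right and down, at radius r is drawn at 1 + k1 r^2 times it, then the intrinsics apply), "extrinsics" (4x4, takes a point from camera to world coordinates). Camera axes: x right, y down, z forward; pixel columns grow to the right and rows downward; lengths in m; the calibration is good to about 2 mm. A picture is of the moment at which its call begins. There is no depth.
- finish_job(): hands the job in, once; it reports no verdict.
Trained networks look in a picture, given as the dict that the camera call returned (one of the last four; its "shot" number tells which), for a name from the list of things; names that differ only in an ending like _2 or _b are one class to them, and where a whole thing is asked for, a point or a joint stands for the part that bears it (a point fixed in the world has none). Each returns a list of dicts, best first, with "conf" (0 to 1); they miss things now and then, are a little off and sometimes report something else, mostly with a low value. They report only what shows in the picture. A call takes as long as a camera call. They do not tell look-alikes from the thing itself.
- cut_out(thing, picture): "region" (384x512 bool, what is visible of it) and "rect" ([left, top, width, height] in pixels, round what is visible of it).
The state is a dict: "clock": time; "joints": joint angles; "dq": joint speeds; "tau": joint torques, N m; "position": TCP position; "tool_rot": TCP orientation; "force": force on the tool from outside, world axes, zero at the start; "wrist_torque": the same for the moment, N m; "opening": finger opening in m.
Only numpy, scipy, OpenCV 4.12 (cv2) and the standard library are available. Lean on these libraries where they do the work, as an engineer would, in place of code of your own. Each camera call takes 0.05 s, during which the arm holds its last target.

## Working session

There is one attempt and no reset: what is moved stays moved. The work goes in short steps, Python scripts to look and compute and a tool call to move; the robot and the scene stay as the last step left them, time stands still between calls to the robot, and variables do not carry over. Pictures are saved under pics/ and viewed, and the job is handed in when it is done.

Besides the shell and the picture viewer there is one more tool, called after "Emit:" as a command line: name --argument value ..., lists and objects as JSON in quotes. servo_tool: Moves the arm, as the interface text tells. Its arguments: {"type":"object","properties":{"targets":{"type":"array"},"squeeze":{"type":"number"}},"required":["targets"]}

```bash
mkdir -p pics; ls; python3 - <<'E'
from plant import *
import cv2,pickle
s=get_state();print({k:(v if not hasattr(v,'round') else v) for k,v in s.items()})
for n in ("scene","top","wrist"):
    p=read_camera(n);pickle.dump(p,open(f'{n}.pkl','wb'))
    print(n,p['fx'],p['cx'],p['cy'],p['k1'],p['extrinsics'])
    cv2.imwrite(f'pics/{n}0.png',p['pixels'][:,:,::-1])
E
```

```text
pics
{'clock': 0.0, 'joints': array([-1.29860125e+00,  2.59201289e-01,  2.07360071e-02,  1.33371175e+00,
        1.79659184e-05,  1.41821154e+00]), 'dq': array([-0.00194721,  0.00039468, -0.00094113, -0.00137109,  0.00079654,
       -0.00036124]), 'tau': array([-2.74293940e-03, -5.55638659e+01,  3.44534075e+01,  1.34932532e-02,
       -4.33198365e-04, -3.65512437e-05]), 'position': array([ 0.2265941 , -0.50082997,  0.2306511 ]), 'tool_rot': array([ 8.40273626e-01, -5.42162113e-01, -5.10494398e-04, -4.64822366e-04]), 'force': array([-0.28801697,  0.18490058, -0.35691828]), 'wrist_torque': array([-0.02308696, -0.03821843, -0.00732505]), 'opening': 0.08525757251233379}
scene 401.39645379311605 252.0190064508341 190.50561995457457 -0.0208044856904137 [[-0.74873955  0.41226893 -0.51906013  1.03418558]
 [ 0.6626714   0.48443393 -0.5711308   0.52458185]
 [ 0.01599086 -0.77159452 -0.63591367  0.66327029]
 [ 0.          0.          0.          1.        ]]
top 425.9903016309103 260.8774212169888 184.94033707653642 -0.049130654831506526 [[ 0.00755171 -0.99298886  0.11796653  0.40668585]
 [-0.99972516 -0.01011544 -0.02114915  0.01315849]
 [ 0.02219415 -0.1177744  -0.99279233  1.24968634]
 [ 0.          0.          0.          1.        ]]
wrist 336.2495402538277 248.5274643108584 196.07057842848866 -0.09884061383918459 [[ 0.41133345 -0.86224099 -0.29554232  0.30251322]
 [-0.91148301 -0.38977683 -0.13142581 -0.46598438]
 [-0.00187483  0.32344164 -0.94624626  0.37370047]
 [ 0.          0.          0.          1.        ]]
```

View pics/scene0.png

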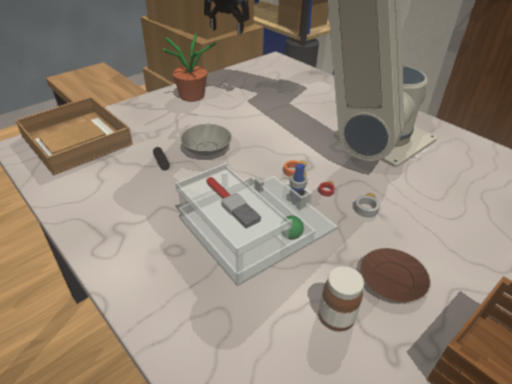

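View pics/top0.png

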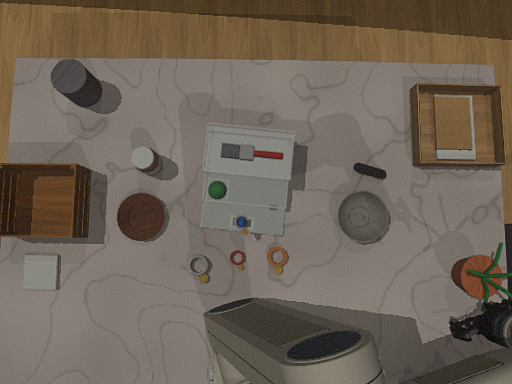

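View pics/wrist0.png

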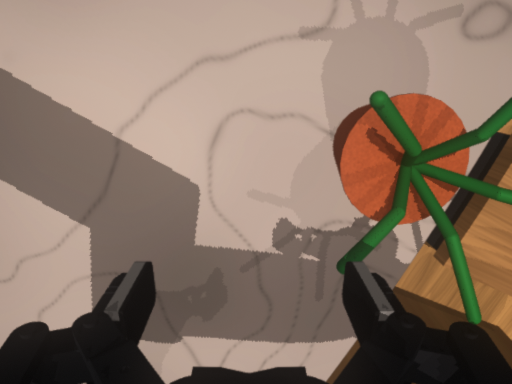

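```bash
python3 - <<'E'
import cv2
a=cv2.imread('pics/scene0.png')[140:250,240:400];b=cv2.imread('pics/top0.png')[190:300,170:310]
a=cv2.resize(a,(780,536),interpolation=3);cv2.imwrite('pics/sc1.png',a)
cv2.imwrite('pics/tc1.png',cv2.resize(b,(700,550),interpolation=3))
E
python3 - <<'E'
import cv2,numpy as np
from plant import *
for c in("scene","top"):
    p=read_camera(c)
    for t in("ring_center","post_grip","bowl","pad_left","dish","post_foot"):
        for d in cut_out(t,p)[:5]:
            v,u=np.nonzero(d['region']);print(c,t,round(d['conf'],2),d['rect'],u.mean().round(1),v.mean().round(1),len(u))
E
```

```text
scene ring_center 0.86 [355.8, 193.6, 24.0, 23.8] 366.5 205.2 457
scene ring_center 0.74 [286.9, 157.7, 20.0, 21.3] 291.6 166.1 162
scene ring_center 0.55 [286.9, 174.6, 25.0, 13.2] 298.3 182.2 150
scene ring_center 0.44 [317.0, 183.4, 19.2, 11.6] 325.7 188.4 196
scene post_grip 0.64 [292.8, 163.9, 11.7, 25.4] 298.8 175.0 166
scene bowl 0.91 [182.9, 126.6, 47.8, 26.7] 206.1 138.7 1237
scene dish 0.77 [357.7, 247.8, 72.7, 55.0] 394.9 274.8 2853
scene dish 0.56 [290.6, 174.6, 19.3, 12.5] 298.0 182.7 147
scene post_foot 0.65 [294.9, 165.4, 10.6, 29.3] 298.8 174.9 170
scene post_foot 0.39 [358.8, 249.1, 70.8, 55.9] 394.8 274.7 2873
top ring_center 0.53 [267.8, 245.3, 18.0, 27.8] 275.9 259.8 229
top ring_center 0.42 [230.6, 249.8, 10.5, 19.2] 237.6 260.2 69
top ring_center 0.41 [241.5, 226.2, 4.7, 6.0] 244.5 229.7 20
top ring_center 0.17 [129.7, 150.2, 37.3, 26.0] 147.2 161.0 634
top post_grip 0.61 [236.4, 216.4, 9.7, 11.5] 241.0 221.3 90
top bowl 0.92 [337.6, 188.6, 49.2, 53.5] 362.3 215.7 2126
top dish 0.58 [115.6, 192.8, 49.7, 44.4] 140.7 215.7 1854
top post_foot 0.64 [238.0, 215.1, 5.5, 13.1] 240.6 221.2 82
```

View pics/sc1.png

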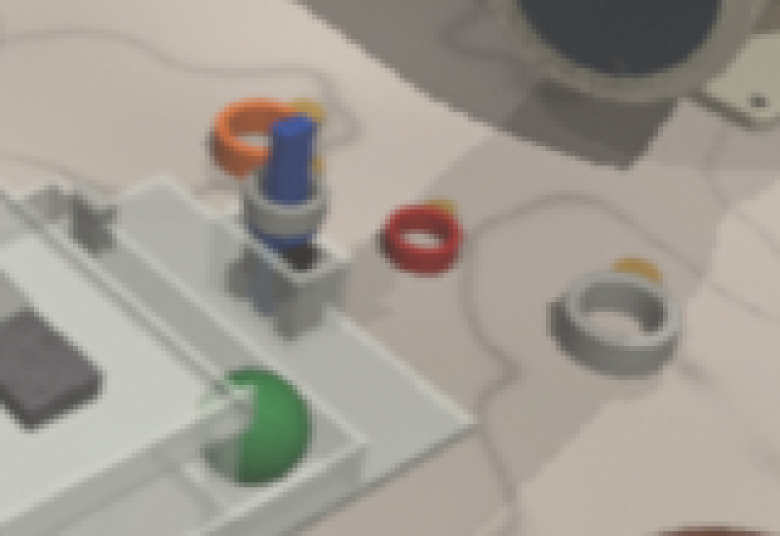

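View pics/tc1.png

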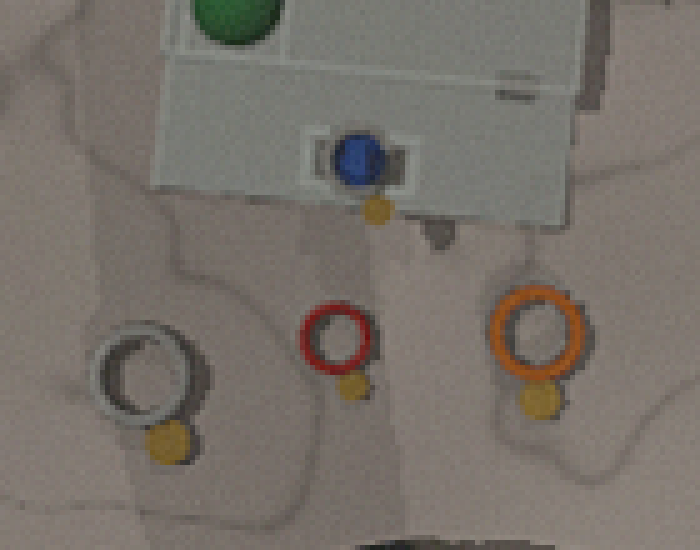

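```bash
cat > h.py <<'E'
import numpy as np,cv2
from scipy.spatial.transform import Rotation as R
def ray(p,u,v):
    K=np.array([[p['fx'],0,p['cx']],[0,p['fy'],p['cy']],[0,0,1.]])
    xy=cv2.undistortPoints(np.array([[[u,v]]],float),K,np.array([p['k1'],0,0,0.]))[0,0]
    E=np.array(p['extrinsics']);return E[:3,3],E[:3,:3]@np.array([xy[0],xy[1],1])
def atz(p,u,v,z):
    o,d=ray(p,u,v);return o+d*(z-o[2])/d[2]
def tri(*a):
    A=np.zeros((3,3));b=np.zeros(3)
    for p,u,v in a:
        o,d=ray(p,u,v);d=d/np.linalg.norm(d);M=np.eye(3)-np.outer(d,d);A+=M;b+=M@o
    x=np.linalg.solve(A,b);return x,[np.linalg.norm(np.cross(x-ray(p,u,v)[0],ray(p,u,v)[1]/np.linalg.norm(ray(p,u,v)[1]))) for p,u,v in a]
def proj(p,X):
    E=np.linalg.inv(np.array(p['extrinsics']));q=E[:3,:3]@X+E[:3,3];x,y=q[:2]/q[2];f=1+p['k1']*(x*x+y*y)
    return p['fx']*x*f+p['cx'],p['fy']*y*f+p['cy']
def tool(X,st):
    "world point in tool frame, mm"
    return R.from_quat(st['tool_rot']).inv().apply(np.asarray(X)-st['position'])*1000
E
python3 - <<'E'
import pickle
from h import *
s=pickle.load(open('scene.pkl','rb'));t=pickle.load(open('top.pkl','rb'))
print('post top',tri((s,300.9,164.6),(t,241.6,221.6)))
print('top z.123 from scene',atz(s,300.9,164.6,.123),'mouth',atz(t,242,221.6,.054),'top',atz(t,241.6,221.6,.123))
c=[(305,125),(418,135),(415,190),(303,180)]
c=[atz(t,170+x/5,190+y/5,.054) for x,y in c]
for q in c:print(q)
for a,b in ((0,1),(1,2),(2,3),(3,0)):
    d=c[b]-c[a];print(np.linalg.norm(d),np.degrees(np.arctan2(d[1],d[0])))
a=atz(t,170+152/5,190+185/5,0.008);b=atz(t,170+565/5,190+228/5,.008);d=b-a;print(a,b,np.degrees(np.arctan2(d[1],d[0])))
print('tag',atz(t,170+377/5,190+210/5,.078))
print('bowl',atz(t,363,217,.045),atz(s,206,136,.04))
for n,(u,v) in dict(red=(237.5,257.5),orange=(277.3,256.5),grey=(198,264.5)).items():print(n,atz(t,u,v,.016))
print(R.from_quat([ 8.40273626e-01, -5.42162113e-01, -5.10494398e-04, -4.64822366e-04]).as_matrix())
E
```

```text
post top (array([0.44260544, 0.03957005, 0.12048163]), [np.float64(0.0003483254462654098), np.float64(0.0003483254462654096)])
top z.123 from scene [0.4451318  0.04208964 0.123     ] mouth [0.44496314 0.03972112 0.054     ] top [0.44274514 0.03924194 0.123     ]
[0.46313092 0.07074234 0.054     ]
[0.45809617 0.00739888 0.054     ]
[0.42738736 0.00878596 0.054     ]
[0.43242641 0.07139091 0.054     ]
0.06354323224520607 -94.5445102187597
0.03074012467557117 177.41376896087723
0.06280741729149374 85.39819723829288
0.03071136057944056 -1.2100857461382073
[0.42973847 0.16102572 0.008     ] [ 0.40689917 -0.07859719  0.008     ] -95.44461448338868
tag [0.41590722 0.02954694 0.078     ]
bowl [ 0.46087437 -0.30402229  0.045     ] [ 0.46205235 -0.30929858  0.04      ]
red [0.34360472 0.05217815 0.016     ]
orange [ 0.3471897  -0.06176915  0.016     ]
grey [0.32292442 0.16454129 0.016     ]
[[ 4.12119965e-01 -9.11129524e-01 -3.53891805e-04]
 [-9.11128575e-01 -4.12120054e-01  1.33469739e-03]
 [-1.36192811e-03 -2.27614507e-04 -9.99999047e-01]]
```

Emit:
servo_tool --targets '[{"dx":-25,"dy":-26,"dz":-2},{"dx":-25,"dy":-26,"dz":-2},{"dx":-25,"dy":-26,"dz":-2},{"dx":-25,"dy":-26,"dz":-2},{"dx":-25,"dy":-26,"dz":-2},{"dx":-25,"dy":-26,"dz":-2},{"dx":-25,"dy":-26,"dz":-2},{"dx":-25,"dy":-26,"dz":-2},{"dx":-25,"dy":-26,"dz":-2},{"dx":-25,"dy":-26,"dz":-2},{"dx":-25,"dy":-26,"dz":-2},{"dx":-25,"dy":-26,"dz":-2},{"dx":-25,"dy":-26,"dz":-2},{"dx":-25,"dy":-26,"dz":-2},{"rz":-7.1},{"rz":-7.1},{"rz":-7.1},{"rz":-7.1}]'

```text
$.targets[0]: bad value
```

```bash
python3 - <<'E'
from plant import *
from h import *
import plant
print([x for x in dir(plant) if x[0]!='_'])
print(getattr(plant,'grip_depth',None))
s=get_state();print(s['clock'],s['position'],s['joints'],R.from_quat(s['tool_rot']).as_matrix().round(3))
E
```

```text
['Unreachable', 'cut_out', 'finish_job', 'get_state', 'grip_depth', 'read_camera']
0.0187
0.85 [ 0.22668211 -0.50110433  0.23128819] [-1.29858548e+00  2.58568611e-01  2.14807120e-02  1.33368707e+00
  2.62501073e-05  1.41819970e+00] [[ 0.412 -0.911  0.   ]
 [-0.911 -0.412 -0.   ]
 [ 0.    -0.    -1.   ]]
```

Emit:
servo_tool --targets '[{"dx":-25,"dy":-26,"dz":-2,"rx":0,"ry":0,"rz":0,"gripper":85},{"dx":-25,"dy":-26,"dz":-2,"rx":0,"ry":0,"rz":0,"gripper":85},{"dx":-25,"dy":-26,"dz":-2,"rx":0,"ry":0,"rz":0,"gripper":85},{"dx":-25,"dy":-26,"dz":-2,"rx":0,"ry":0,"rz":0,"gripper":85},{"dx":-25,"dy":-26,"dz":-2,"rx":0,"ry":0,"rz":0,"gripper":85},{"dx":-25,"dy":-26,"dz":-2,"rx":0,"ry":0,"rz":0,"gripper":85},{"dx":-25,"dy":-26,"dz":-2,"rx":0,"ry":0,"rz":0,"gripper":85},{"dx":-25,"dy":-26,"dz":-2,"rx":0,"ry":0,"rz":0,"gripper":85},{"dx":-25,"dy":-26,"dz":-2,"rx":0,"ry":0,"rz":0,"gripper":85},{"dx":-25,"dy":-26,"dz":-2,"rx":0,"ry":0,"rz":0,"gripper":85},{"dx":-25,"dy":-26,"dz":-2,"rx":0,"ry":0,"rz":0,"gripper":85},{"dx":-25,"dy":-26,"dz":-2,"rx":0,"ry":0,"rz":0,"gripper":85},{"dx":0,"dy":0,"dz":0,"rx":0,"ry":0,"rz":-7.1,"gripper":85},{"dx":0,"dy":0,"dz":0,"rx":0,"ry":0,"rz":-7.1,"gripper":85},{"dx":0,"dy":0,"dz":0,"rx":0,"ry":0,"rz":-7.1,"gripper":85},{"dx":0,"dy":0,"dz":0,"rx":0,"ry":0,"rz":-7.1,"gripper":85}]'

```text
clock: 2.18
position: [0.3927, -0.0795, 0.2562]
tool_rot: [0.946, -0.323, 0.003, -0.001]
force: [0.1, -0.9, 0.4]
opening: 0.085
```

```bash
python3 - <<'E'
from plant import *
from h import *
s=get_state();print(s['clock'],s['position'],s['joints'],R.from_quat(s['tool_rot']).as_matrix().round(3))
E
```

```text
2.1833 [ 0.39267043 -0.07950033  0.2561959 ] [-4.11241310e-01 -9.28116687e-03 -2.32447553e-01  1.34218554e+00
  1.68642074e-03  1.81670652e+00] [[ 0.792 -0.611  0.006]
 [-0.611 -0.792 -0.001]
 [ 0.005 -0.003 -1.   ]]
```

Emit:
servo_tool --targets '[{"dx":0,"dy":0,"dz":0,"rx":0,"ry":0,"rz":-7.1,"gripper":85},{"dx":0,"dy":0,"dz":0,"rx":0,"ry":0,"rz":-7.1,"gripper":85},{"dx":0,"dy":0,"dz":0,"rx":0,"ry":0,"rz":-7.1,"gripper":85},{"dx":0,"dy":0,"dz":0,"rx":0,"ry":0,"rz":-7.1,"gripper":85},{"dx":0,"dy":0,"dz":0,"rx":0,"ry":0,"rz":-7.1,"gripper":85},{"dx":0,"dy":0,"dz":0,"rx":0,"ry":0,"rz":-7.1,"gripper":85},{"dx":0,"dy":0,"dz":0,"rx":0,"ry":0,"rz":-7.1,"gripper":85},{"dx":0,"dy":0,"dz":0,"rx":0,"ry":0,"rz":-7.1,"gripper":85},{"dx":0,"dy":0,"dz":0,"rx":0,"ry":0,"rz":-7.1,"gripper":85},{"dx":0,"dy":0,"dz":0,"rx":0,"ry":0,"rz":-7.1,"gripper":85},{"dx":0,"dy":0,"dz":0,"rx":0,"ry":0,"rz":-7.1,"gripper":85},{"dx":0,"dy":0,"dz":0,"rx":0,"ry":0,"rz":-7.1,"gripper":85},{"dx":0,"dy":0,"dz":0,"rx":0,"ry":0,"rz":-7.1,"gripper":85},{"dx":0,"dy":0,"dz":0,"rx":0,"ry":0,"rz":-7.1,"gripper":85},{"dx":0,"dy":0,"dz":0,"rx":0,"ry":0,"rz":-7.1,"gripper":85},{"dx":0,"dy":0,"dz":0,"rx":0,"ry":0,"rz":-7.1,"gripper":85},{"dx":0,"dy":0,"dz":0,"rx":0,"ry":0,"rz":-7.1,"gripper":85},{"dx":0,"dy":0,"dz":0,"rx":0,"ry":0,"rz":-7.1,"gripper":85},{"dx":0,"dy":0,"dz":0,"rx":0,"ry":0,"rz":-7.1,"gripper":85},{"dx":0,"dy":0,"dz":0,"rx":0,"ry":0,"rz":-7.1,"gripper":85}]'

```text
clock: 3.85
position: [0.3922, -0.0782, 0.2583]
tool_rot: [0.605, 0.796, 0.002, 0.005]
force: [-0.1, -0.1, -1.0]
opening: 0.0849
```

```bash
python3 - <<'E'
from plant import *
from h import *
s=get_state();print(s['clock'],s['position'],s['joints'],R.from_quat(s['tool_rot']).as_matrix().round(3))
print(tool([.444,.04,.25],s))
E
```

```text
3.85 [ 0.39219565 -0.07824299  0.25832558] [-0.40874943 -0.01453328 -0.23225831  1.34252769  0.00164806 -0.67935011] [[-0.267  0.964  0.01 ]
 [ 0.964  0.267 -0.003]
 [-0.005  0.009 -1.   ]]
[100.13670021  81.44973209   8.54355113]
```

Emit:
servo_tool --targets '[{"dx":33,"dy":25,"dz":2,"rx":0,"ry":0,"rz":0,"gripper":85},{"dx":33,"dy":25,"dz":2,"rx":0,"ry":0,"rz":0,"gripper":85},{"dx":28,"dy":25,"dz":2,"rx":0,"ry":0,"rz":0,"gripper":85},{"dx":8,"dy":7,"dz":2,"rx":0.5,"ry":0.4,"rz":-4,"gripper":85},{"dx":0,"dy":0,"dz":0,"rx":0,"ry":0,"rz":0,"gripper":85}]'

```text
clock: 4.27
position: [0.4452, 0.0431, 0.2509]
tool_rot: [0.573, 0.819, 0.001, 0.001]
force: [0.2, 1.0, 0.1]
opening: 0.0849
```

```bash
python3 - <<'E'
from plant import *
from h import *
import pickle
s=get_state();print(s['clock'],s['position'],s['joints'],R.from_quat(s['tool_rot']).as_matrix().round(3))
print(tool([.444,.04,.25],s))
p=read_camera('wrist');pickle.dump(p,open('w1.pkl','wb'))
cv2.imwrite('pics/w1.png',p['pixels'][:,:,::-1])
for z,n in ((.123,'top'),(.086,'ringtop'),(.054,'mouth')):print(n,proj(p,np.array([.444,.04,z])))
for t in("ring_center","post_grip"):
    for d in cut_out(t,p)[:5]:
        v,u=np.nonzero(d['region']);print(t,round(d['conf'],2),d['rect'],u.mean().round(1),v.mean().round(1),len(u))
E
```

```text
4.2667 [0.44516999 0.04313815 0.25086456] [-9.15535958e-02  7.52611353e-02 -1.57271105e-01  1.33573700e+00
  1.95071311e-04 -4.41653220e-01] [[-0.343  0.939  0.003]
 [ 0.939  0.343 -0.   ]
 [-0.001  0.002 -1.   ]]
[-2.54571101 -2.17742566  0.86170464]
top (np.float64(244.6895173350039), np.float64(182.7850685955601))
ringtop (np.float64(245.1208477537046), np.float64(171.43833874299892))
mouth (np.float64(245.4241710762561), np.float64(163.47447788264742))
ring_center 0.77 [359.5, 44.4, 60.0, 81.1] 389.7 86.8 2079
ring_center 0.77 [162.2, 0.0, 54.6, 71.2] 188.5 34.9 1651
ring_center 0.64 [271.3, 41.7, 39.2, 55.9] 289.8 68.8 794
ring_center 0.56 [224.5, 133.2, 40.5, 58.4] 245.8 162.9 1055
```

View pics/w1.png

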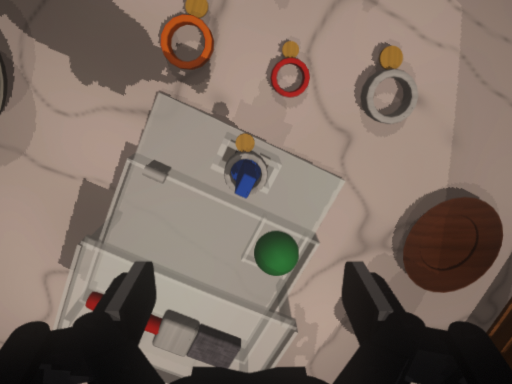

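```bash
python3 - <<'E'
import cv2,pickle
p=pickle.load(open('w1.pkl','rb'));print(p['extrinsics'])
a=cv2.imread('pics/w1.png')[115:215,195:305]
cv2.imwrite('pics/w1c.png',cv2.resize(a,(660,600),interpolation=3))
E
```

```text
[[-3.42178791e-01  8.87893293e-01  3.07504755e-01  3.65928308e-01]
 [ 9.39634843e-01  3.23402445e-01  1.11790964e-01  1.50564578e-02]
 [-1.89342174e-04  3.27194680e-01 -9.44956933e-01  3.93637911e-01]
 [ 0.00000000e+00  0.00000000e+00  0.00000000e+00  1.00000000e+00]]
```

View pics/w1c.png

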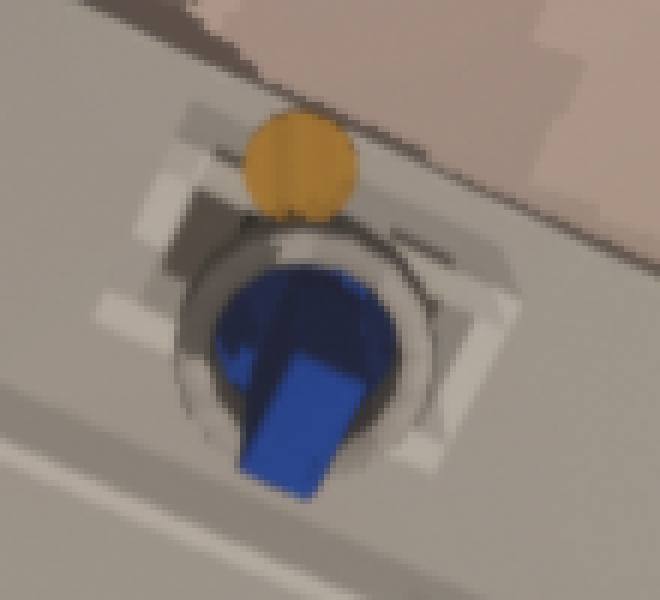

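```bash
python3 - <<'E'
import pickle
from h import *
p=pickle.load(open('w1.pkl','rb'));f=lambda x,y:(195+x/6,115+y/6)
print('ring',r:=atz(p,*f(308,345),.086),'post',atz(p,*f(304,424),.123))
t=atz(p,*f(302,165),.078);d=t-r;print('tag',t,np.linalg.norm(d[:2]),np.degrees(np.arctan2(d[1],d[0])))
a=atz(p,*f(334,365),.123);b=atz(p,*f(275,483),.123);d=b-a;print(np.linalg.norm(d),np.degrees(np.arctan2(d[1],d[0])))
a=atz(p,*f(302,350),.123);b=atz(p,*f(366,380),.123);d=b-a;print(np.linalg.norm(d),np.degrees(np.arctan2(d[1],d[0])))
c=[(100,305),(185,110),(515,290),(432,470)]
c=[atz(p,*f(*q),.054) for q in [(90,300),(185,100),(520,290),(435,475)]]
for q in c:print(q)
for i in range(4):
    d=c[(i+1)%4]-c[i];print(np.linalg.norm(d),np.degrees(np.arctan2(d[1],d[0])))
print(np.mean(c,0))
s=pickle.load(open('scene.pkl','rb'));
print(tri((s,300.9,164.6),(p,*f(304,424))))
E
```

```text
ring [0.44458351 0.04142934 0.086     ] post [0.44610441 0.04163295 0.123     ]
tag [0.41940338 0.03125843 0.078     ] 0.027156699135358377 -158.00494185145624
0.01925902641576933 -5.636527479013366
0.009907602557628629 84.10553448528351
[0.45806995 0.0059834  0.054     ]
[0.41982197 0.01030921 0.054     ]
[0.43098004 0.07521315 0.054     ]
[0.46750266 0.0735247  0.054     ]
0.03849182635568419 173.5473198947967
0.0658560776566868 80.24525891021072
0.0365616369388066 -2.646917756406134
0.068196789930299 -97.95041675303159
[0.44409366 0.04125762 0.054     ]
(array([0.44572186, 0.04197367, 0.1233363 ]), [np.float64(0.00046659128094979043), np.float64(0.0004665912809498086)])
```

Emit:
servo_tool --targets '[{"dx":-1.4,"dy":-1.1,"dz":30,"rx":0,"ry":0,"rz":-2,"gripper":80},{"dx":0,"dy":0,"dz":35,"rx":0,"ry":0,"rz":0,"gripper":75},{"dx":0,"dy":0,"dz":35,"rx":0,"ry":0,"rz":0,"gripper":70},{"dx":0,"dy":0,"dz":30,"rx":0,"ry":0,"rz":0,"gripper":70},{"dx":0,"dy":0,"dz":0,"rx":0,"ry":0,"rz":0,"gripper":70}]'

```text
clock: 4.83
position: [0.4445, 0.0332, 0.1209]
tool_rot: [0.567, 0.824, 0.002, 0.007]
force: [-0.8, 0.7, -0.9]
opening: 0.07
```

```bash
cat > st.py <<'E'
from plant import *
from h import *
import sys
s=get_state();M=R.from_quat(s['tool_rot']).as_matrix()
print(s['clock'],s['position'].round(4),'open',round(s['opening'],4),'F',np.round(s['force'],1),'yaw',np.degrees(np.arctan2(M[1,0],M[0,0])).round(2),'q',np.round(s['joints'],2));print(M.round(4))
if len(sys.argv)>3:print('to target',tool([float(x) for x in sys.argv[1:4]],s).round(1))
E
python3 st.py .4446 .0414 .058
```

```text
4.8333 [0.4445 0.0332 0.1209] open 0.07 F [-0.8  0.7 -0.9] yaw 110.93 q [-0.11  0.14 -0.43  0.99 -0.   -0.48]
[[-0.3572  0.9339  0.0138]
 [ 0.934   0.3573 -0.0036]
 [-0.0083  0.0116 -0.9999]]
to target [ 8.1  2.3 62.8]
```

Emit:
servo_tool --targets '[{"dx":8,"dy":2.3,"dz":0,"rx":0.7,"ry":0.5,"rz":-1,"gripper":70},{"dx":0,"dy":0,"dz":10,"rx":0,"ry":0,"rz":0,"gripper":70},{"dx":0,"dy":0,"dz":0,"rx":0,"ry":0,"rz":0,"gripper":70}]'

```text
clock: 5.08
position: [0.444, 0.0399, 0.1132]
tool_rot: [0.561, 0.828, -0.0, -0.0]
force: [-0.7, -0.0, -0.8]
opening: 0.0699
```

```bash
python3 st.py .4446 .0414 .058
```

```text
5.0833 [0.444  0.0399 0.1132] open 0.0699 F [-0.7 -0.  -0.8] yaw 111.69 q [-0.1   0.15 -0.43  0.99 -0.   -0.48]
[[-3.695e-01  9.292e-01 -5.000e-04]
 [ 9.292e-01  3.695e-01 -0.000e+00]
 [ 2.000e-04 -4.000e-04 -1.000e+00]]
to target [ 1.2  1.2 55.2]
```

Emit:
servo_tool --targets '[{"dx":1.2,"dy":1.2,"dz":15,"rx":0,"ry":0,"rz":0,"gripper":70},{"dx":0.5,"dy":0,"dz":15,"rx":0,"ry":0,"rz":0,"gripper":70},{"dx":0.5,"dy":0,"dz":15,"rx":0,"ry":0,"rz":0,"gripper":70},{"dx":0,"dy":0,"dz":0,"rx":0,"ry":0,"rz":0,"gripper":70}]'

```text
clock: 5.42
position: [0.4492, 0.0418, 0.0729]
tool_rot: [0.562, 0.827, 0.003, 0.005]
force: [-1.6, -0.1, -0.2]
opening: 0.0705
```

```bash
python3 st.py .4446 .0414 .058
```

```text
5.4167 [0.4492 0.0418 0.0729] open 0.0705 F [-1.6 -0.1 -0.2] yaw 111.64 q [-0.09  0.2  -0.5   0.87 -0.   -0.47]
[[-0.3688  0.9294  0.0111]
 [ 0.9295  0.3688 -0.0013]
 [-0.0053  0.0098 -0.9999]]
to target [ 1.4 -4.5 14.9]
```

Emit:
servo_tool --targets '[{"dx":1.4,"dy":-4.5,"dz":5,"rx":0.6,"ry":0.3,"rz":0,"gripper":70},{"dx":0,"dy":0,"dz":8,"rx":0,"ry":0,"rz":0,"gripper":70},{"dx":0,"dy":0,"dz":0,"rx":0,"ry":0,"rz":0,"gripper":70}]'

```text
clock: 5.67
position: [0.4462, 0.0411, 0.0622]
tool_rot: [0.562, 0.827, 0.001, 0.001]
force: [-0.0, -0.6, 0.1]
opening: 0.0699
```

```bash
python3 st.py .4446 .0414 .058;python3 - <<'E'
from plant import *
import cv2
p=read_camera('wrist');cv2.imwrite('pics/w2.png',p['pixels'][:,:,::-1])
p=read_camera('scene');cv2.imwrite('pics/s2.png',cv2.resize(p['pixels'][110:260,220:420,::-1],(800,600),interpolation=3))
E
```

```text
5.6667 [0.4462 0.0411 0.0622] open 0.0699 F [-0.  -0.6  0.1] yaw 111.64 q [-0.1   0.21 -0.51  0.85 -0.   -0.47]
[[-3.688e-01  9.295e-01  2.900e-03]
 [ 9.295e-01  3.688e-01 -8.000e-04]
 [-1.800e-03  2.400e-03 -1.000e+00]]
to target [ 0.9 -1.4  4.2]
```

View pics/w2.png

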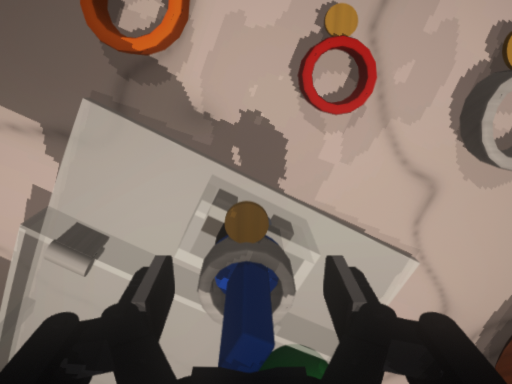

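View pics/s2.png

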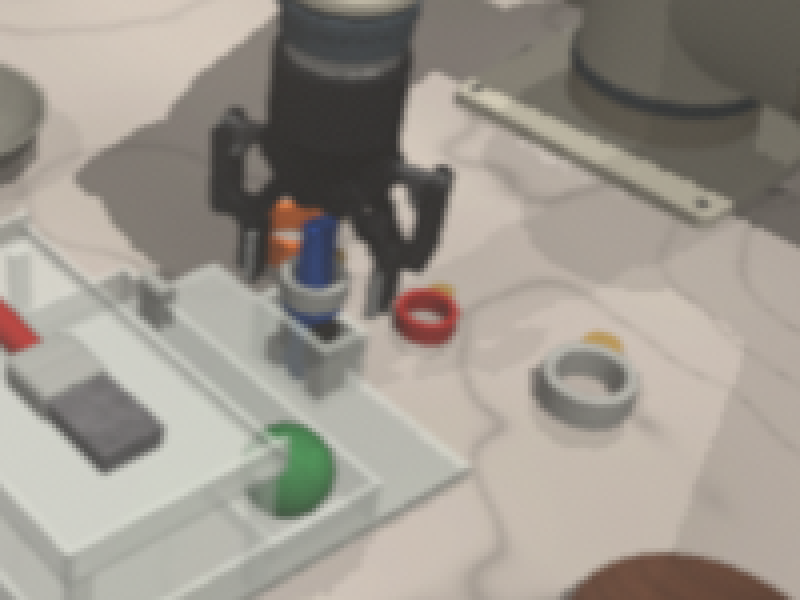

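Emit:
servo_tool --targets '[{"dx":0.5,"dy":-1.4,"dz":3,"rx":0,"ry":0,"rz":0,"gripper":60},{"dx":0,"dy":0,"dz":0,"rx":0,"ry":0,"rz":0,"gripper":50},{"dx":0,"dy":0,"dz":0,"rx":0,"ry":0,"rz":0,"gripper":35},{"dx":0,"dy":0,"dz":0,"rx":0,"ry":0,"rz":0,"gripper":35},{"dx":0,"dy":0,"dz":0,"rx":0,"ry":0,"rz":0,"gripper":35},{"dx":0,"dy":0,"dz":0,"rx":0,"ry":0,"rz":0,"gripper":35}]' --squeeze 30

```text
clock: 6.27
position: [0.446, 0.041, 0.0614]
tool_rot: [0.562, 0.827, 0.001, 0.003]
force: [0.1, 0.4, -0.5]
opening: 0.0417
```

```bash
python3 st.py .4446 .0414 .058
```

```text
6.2667 [0.446  0.041  0.0614] open 0.0417 F [ 0.1  0.4 -0.5] yaw 111.64 q [-0.1   0.21 -0.52  0.84 -0.   -0.47]
[[-0.3688  0.9295  0.0068]
 [ 0.9295  0.3688 -0.0012]
 [-0.0036  0.0059 -1.    ]]
to target [ 1.  -1.2  3.4]
```

Emit:
servo_tool --targets '[{"dx":0,"dy":0,"dz":-8,"rx":0.3,"ry":0.2,"rz":0,"gripper":35},{"dx":0,"dy":0,"dz":-8,"rx":0,"ry":0,"rz":0,"gripper":35},{"dx":0,"dy":0,"dz":0,"rx":0,"ry":0,"rz":0,"gripper":35}]'

```text
clock: 6.52
position: [0.4453, 0.041, 0.0776]
tool_rot: [0.562, 0.827, -0.0, -0.001]
force: [-0.4, 0.4, -0.9]
opening: 0.0414
```

```bash
python3 st.py .446 .041 .13
```

```text
6.5167 [0.4453 0.041  0.0776] open 0.0414 F [-0.4  0.4 -0.9] yaw 111.64 q [-0.1   0.19 -0.49  0.89  0.   -0.47]
[[-3.688e-01  9.295e-01 -1.400e-03]
 [ 9.295e-01  3.688e-01  4.000e-04]
 [ 9.000e-04 -1.100e-03 -1.000e+00]]
to target [ -0.3   0.6 -52.4]
```

Emit:
servo_tool --targets '[{"dx":0,"dy":0.4,"dz":-10,"rx":0,"ry":0,"rz":0,"gripper":35},{"dx":0,"dy":0.2,"dz":-10,"rx":0,"ry":0,"rz":0,"gripper":35},{"dx":0,"dy":0,"dz":0,"rx":0,"ry":0,"rz":0,"gripper":35}]'

```text
clock: 6.77
position: [0.4457, 0.0413, 0.098]
tool_rot: [0.562, 0.827, -0.0, -0.001]
force: [0.1, 0.3, -0.6]
opening: 0.0416
```

```bash
python3 st.py .446 .041 .14
```

```text
6.7667 [0.4457 0.0413 0.098 ] open 0.0416 F [ 0.1  0.3 -0.6] yaw 111.64 q [-0.1   0.17 -0.45  0.95  0.   -0.47]
[[-3.688e-01  9.295e-01 -1.400e-03]
 [ 9.295e-01  3.688e-01  4.000e-04]
 [ 9.000e-04 -1.200e-03 -1.000e+00]]
to target [ -0.3   0.1 -42. ]
```

Emit:
servo_tool --targets '[{"dx":0,"dy":0,"dz":-11,"rx":0,"ry":0,"rz":0,"gripper":35},{"dx":0,"dy":0,"dz":-11,"rx":0,"ry":0,"rz":0,"gripper":35},{"dx":0,"dy":0,"dz":-15,"rx":0,"ry":0,"rz":0,"gripper":35},{"dx":0,"dy":0,"dz":-20,"rx":0,"ry":0,"rz":0,"gripper":35},{"dx":0,"dy":0,"dz":0,"rx":0,"ry":0,"rz":0,"gripper":35}]'

```text
clock: 7.18
position: [0.4447, 0.0414, 0.1543]
tool_rot: [0.562, 0.827, -0.001, -0.002]
force: [-0.5, 0.3, -0.7]
opening: 0.0415
```

```bash
python3 st.py .461 -.306 .15; python3 - <<'E'
from plant import *
from h import *
p=read_camera('wrist');cv2.imwrite('pics/w3.png',p['pixels'][:,:,::-1])
p=read_camera('top')
for d in cut_out('bowl',p)[:2]:
    c,r=cv2.minEnclosingCircle(np.argwhere(d['region'])[:,::-1].astype(np.float32));print(d['conf'],c,r,atz(p,*c,.045))
E
```

```text
7.1833 [0.4447 0.0414 0.1543] open 0.0415 F [-0.5  0.3 -0.7] yaw 111.64 q [-0.1   0.12 -0.35  1.1   0.   -0.47]
[[-3.688e-01  9.295e-01 -3.900e-03]
 [ 9.295e-01  3.688e-01  6.000e-04]
 [ 2.000e-03 -3.400e-03 -1.000e+00]]
to target [-328.9 -112.9    4. ]
0.96 (361.7811584472656, 215.71755981445312) 26.91084861755371 [ 0.46449857 -0.30058204  0.045     ]
```

View pics/w3.png

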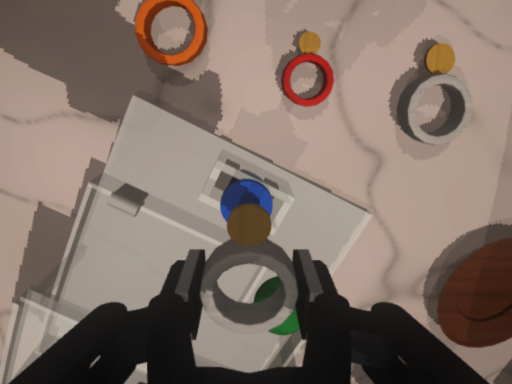

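Emit:
servo_tool --targets '[{"dx":-33,"dy":-11,"dz":0,"rx":0,"ry":0,"rz":0,"gripper":35},{"dx":-33,"dy":-11,"dz":0,"rx":0,"ry":0,"rz":0,"gripper":35},{"dx":-33,"dy":-11,"dz":0,"rx":0,"ry":0,"rz":0,"gripper":35},{"dx":-33,"dy":-11,"dz":0,"rx":0,"ry":0,"rz":0,"gripper":35},{"dx":-33,"dy":-11,"dz":0,"rx":0,"ry":0,"rz":0,"gripper":35},{"dx":-33,"dy":-11,"dz":0,"rx":0,"ry":0,"rz":0,"gripper":35},{"dx":-33,"dy":-11,"dz":0,"rx":0,"ry":0,"rz":0,"gripper":35},{"dx":-33,"dy":-11,"dz":0,"rx":0,"ry":0,"rz":0,"gripper":35},{"dx":-33,"dy":-11,"dz":0,"rx":0,"ry":0,"rz":0,"gripper":35},{"dx":-20,"dy":-8,"dz":0,"rx":0,"ry":0,"rz":0,"gripper":35},{"dx":0,"dy":0,"dz":0,"rx":0,"ry":0,"rz":0,"gripper":35}]'

```text
clock: 8.25
position: [0.457, -0.3042, 0.1344]
tool_rot: [0.558, 0.829, -0.002, -0.012]
force: [-0.7, 0.6, -1.5]
opening: 0.0414
```

```bash
python3 st.py .463 -.303 .07
```

```text
8.25 [ 0.457  -0.3042  0.1344] open 0.0414 F [-0.7  0.6 -1.5] yaw 112.09 q [-0.74  0.32 -0.15  1.13 -0.01 -1.12]
[[-0.376   0.9264 -0.0222]
 [ 0.9265  0.3763  0.0098]
 [ 0.0174 -0.0169 -0.9997]]
to target [-2.3  7.1 64.3]
```

Emit:
servo_tool --targets '[{"dx":-2.3,"dy":7,"dz":0,"rx":-1,"ry":-1,"rz":0,"gripper":35},{"dx":0,"dy":0,"dz":20,"rx":0,"ry":0,"rz":0,"gripper":35},{"dx":0,"dy":0,"dz":20,"rx":0,"ry":0,"rz":0,"gripper":35},{"dx":0,"dy":0,"dz":15,"rx":0,"ry":0,"rz":0,"gripper":35},{"dx":0,"dy":0,"dz":0,"rx":0,"ry":0,"rz":0,"gripper":35}]'

```text
clock: 8.67
position: [0.4621, -0.3029, 0.071]
tool_rot: [0.56, 0.828, 0.001, -0.003]
force: [0.5, 0.8, 0.4]
opening: 0.0413
```

```bash
python3 st.py .463 -.303 .012; python3 - <<'E'
from plant import *
from h import *
p=read_camera('wrist');cv2.imwrite('pics/w4.png',p['pixels'][:,:,::-1])
E
```

```text
8.6667 [ 0.4621 -0.3029  0.071 ] open 0.0413 F [0.5 0.8 0.4] yaw 111.85 q [-0.73  0.36 -0.26  0.96  0.   -1.11]
[[-0.3722  0.9282 -0.0037]
 [ 0.9281  0.3722  0.0052]
 [ 0.0062 -0.0015 -1.    ]]
to target [-0.8  0.9 59. ]
```

View pics/w4.png

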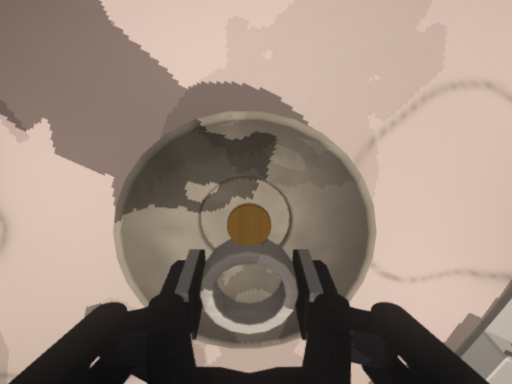

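Emit:
servo_tool --targets '[{"dx":-0.5,"dy":0.5,"dz":15,"rx":0,"ry":-0.3,"rz":0,"gripper":35},{"dx":0,"dy":0,"dz":15,"rx":0,"ry":0,"rz":0,"gripper":35},{"dx":0,"dy":0,"dz":12,"rx":0,"ry":0,"rz":0,"gripper":35},{"dx":0,"dy":0,"dz":5,"rx":0,"ry":0,"rz":0,"gripper":35},{"dx":0,"dy":0,"dz":0,"rx":0,"ry":0,"rz":0,"gripper":35}]'

```text
clock: 9.13
position: [0.4642, -0.302, 0.0262]
tool_rot: [0.559, 0.829, -0.0, 0.001]
force: [-0.0, -1.1, -0.2]
opening: 0.0414
```

```bash
python3 st.py .463 -.303 .012
```

```text
9.1333 [ 0.4642 -0.302   0.0262] open 0.0414 F [-0.  -1.1 -0.2] yaw 111.96 q [-0.73  0.4  -0.32  0.84 -0.   -1.11]
[[-3.740e-01  9.274e-01  7.000e-04]
 [ 9.274e-01  3.740e-01 -1.500e-03]
 [-1.600e-03  1.000e-04 -1.000e+00]]
to target [-0.5 -1.5 14.2]
```

Emit:
servo_tool --targets '[{"dx":-0.5,"dy":-1,"dz":6,"rx":0,"ry":0,"rz":0,"gripper":35},{"dx":0,"dy":0,"dz":6,"rx":0,"ry":0,"rz":0,"gripper":35},{"dx":0,"dy":0,"dz":4,"rx":0,"ry":0,"rz":0,"gripper":35},{"dx":0,"dy":0,"dz":0,"rx":0,"ry":0,"rz":0,"gripper":35}]'

```text
clock: 9.47
position: [0.4646, -0.3034, 0.0114]
tool_rot: [0.559, 0.829, -0.001, 0.002]
force: [-0.7, -0.6, 0.4]
opening: 0.0412
```

```bash
python3 st.py .463 -.303 .012
```

```text
9.4667 [ 0.4646 -0.3034  0.0114] open 0.0412 F [-0.7 -0.6  0.4] yaw 112.0 q [-0.73  0.42 -0.34  0.8  -0.   -1.11]
[[-0.3745  0.9272  0.0032]
 [ 0.9272  0.3745 -0.0037]
 [-0.0046  0.0016 -1.    ]]
to target [ 1.  -1.3 -0.6]
```

Emit:
servo_tool --targets '[{"dx":0,"dy":0,"dz":0,"rx":0,"ry":0,"rz":0,"gripper":47},{"dx":0,"dy":0,"dz":0,"rx":0,"ry":0,"rz":0,"gripper":49},{"dx":0,"dy":0,"dz":0,"rx":0,"ry":0,"rz":0,"gripper":49},{"dx":0,"dy":0,"dz":-5,"rx":0,"ry":0,"rz":0,"gripper":50},{"dx":0,"dy":0,"dz":-10,"rx":0,"ry":0,"rz":0,"gripper":50},{"dx":0,"dy":0,"dz":-10,"rx":0,"ry":0,"rz":0,"gripper":52},{"dx":0,"dy":0,"dz":-20,"rx":0,"ry":0,"rz":0,"gripper":52},{"dx":0,"dy":0,"dz":-30,"rx":0,"ry":0,"rz":0,"gripper":52},{"dx":0,"dy":0,"dz":0,"rx":0,"ry":0,"rz":0,"gripper":52}]'

```text
clock: 10.22
position: [0.4644, -0.3033, 0.0934]
tool_rot: [0.559, 0.829, -0.001, 0.003]
force: [0.2, -1.0, -0.9]
opening: 0.0518
```

```bash
python3 st.py .445 .0415 .2; python3 - <<'E'
from plant import *
from h import *
p=read_camera('wrist');cv2.imwrite('pics/w5.png',p['pixels'][:,:,::-1])
E
```

```text
10.2167 [ 0.4644 -0.3033  0.0934] open 0.0518 F [ 0.2 -1.  -0.9] yaw 111.98 q [-0.73  0.34 -0.23  1.   -0.   -1.11]
[[-0.3743  0.9273  0.0036]
 [ 0.9273  0.3743 -0.004 ]
 [-0.0051  0.0018 -1.    ]]
to target [ 326.4  111.3 -108.1]
```

View pics/w5.png

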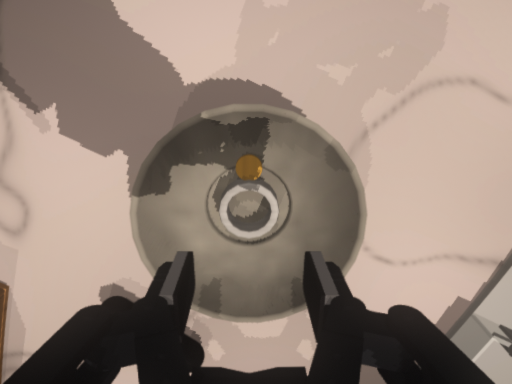

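Emit:
servo_tool --targets '[{"dx":0,"dy":0,"dz":-35,"rx":0,"ry":0,"rz":0,"gripper":52},{"dx":0,"dy":0,"dz":-35,"rx":0,"ry":0,"rz":0,"gripper":52},{"dx":0,"dy":0,"dz":-35,"rx":0,"ry":0,"rz":0,"gripper":52},{"dx":33,"dy":11,"dz":0,"rx":0,"ry":0,"rz":0,"gripper":52},{"dx":33,"dy":11,"dz":0,"rx":0,"ry":0,"rz":0,"gripper":52},{"dx":33,"dy":11,"dz":0,"rx":0,"ry":0,"rz":0,"gripper":52},{"dx":33,"dy":11,"dz":0,"rx":0,"ry":0,"rz":0,"gripper":52},{"dx":33,"dy":11,"dz":0,"rx":0,"ry":0,"rz":0,"gripper":52},{"dx":33,"dy":11,"dz":0,"rx":0,"ry":0,"rz":0,"gripper":52},{"dx":33,"dy":11,"dz":0,"rx":0,"ry":0,"rz":0,"gripper":52},{"dx":33,"dy":11,"dz":0,"rx":0,"ry":0,"rz":0,"gripper":52},{"dx":33,"dy":11,"dz":0,"rx":0,"ry":0,"rz":0,"gripper":52},{"dx":15,"dy":7,"dz":0,"rx":0,"ry":0,"rz":0,"gripper":52},{"dx":0,"dy":0,"dz":0,"rx":0,"ry":0,"rz":7,"gripper":52},{"dx":0,"dy":0,"dz":0,"rx":0,"ry":0,"rz":7,"gripper":52},{"dx":0,"dy":0,"dz":0,"rx":0,"ry":0,"rz":7,"gripper":52},{"dx":0,"dy":0,"dz":0,"rx":0,"ry":0,"rz":6,"gripper":52},{"dx":0,"dy":0,"dz":0,"rx":0,"ry":0,"rz":0,"gripper":52}]'

```text
clock: 11.77
position: [0.4395, 0.0423, 0.2011]
tool_rot: [0.745, 0.667, 0.001, 0.002]
force: [-1.2, 1.0, -0.7]
opening: 0.052
```

```bash
python3 st.py .445 .0415 .16; python3 - <<'E'
from plant import *
from h import *
p=read_camera('wrist');cv2.imwrite('pics/w6.png',p['pixels'][:,:,::-1]);import pickle;pickle.dump(p,open('w6.pkl','wb'))
print(proj(p,np.array([.445,.0415,.123])))
E
```

```text
11.7667 [0.4395 0.0423 0.2011] open 0.052 F [-1.2  1.  -0.7] yaw 83.74 q [-0.09  0.08 -0.28  1.21 -0.    0.02]
[[ 0.1091  0.994   0.0038]
 [ 0.994  -0.109  -0.0024]
 [-0.0019  0.004  -1.    ]]
to target [-0.1  5.4 41.1]
(np.float64(247.49571524063686), np.float64(214.0015216681567))
```

View pics/w6.png

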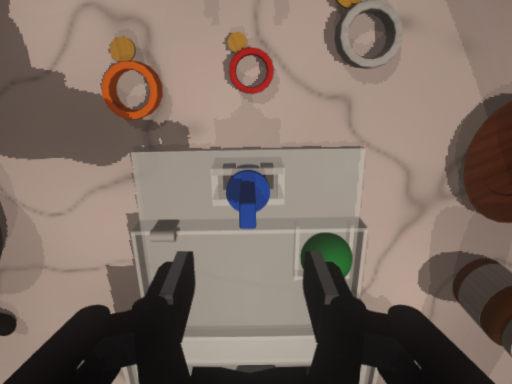

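Emit:
servo_tool --targets '[{"dx":0,"dy":5.4,"dz":15,"rx":0.2,"ry":0.1,"rz":-0.6,"gripper":45},{"dx":0,"dy":0,"dz":20,"rx":0,"ry":0,"rz":0,"gripper":45},{"dx":0,"dy":0,"dz":0,"rx":0,"ry":0,"rz":0,"gripper":45}]'

```text
clock: 12.07
position: [0.4453, 0.0414, 0.1659]
tool_rot: [0.735, 0.678, 0.001, 0.001]
force: [-0.1, -0.4, -0.4]
opening: 0.0451
```

```bash
python3 st.py .445 .0415 .079
```

```text
12.0667 [0.4453 0.0414 0.1659] open 0.0451 F [-0.1 -0.4 -0.4] yaw 85.4 q [-0.1   0.11 -0.33  1.12 -0.   -0.01]
[[ 8.020e-02  9.968e-01  2.600e-03]
 [ 9.968e-01 -8.020e-02 -5.000e-04]
 [-2.000e-04  2.600e-03 -1.000e+00]]
to target [ 0.1 -0.6 86.9]
```

Emit:
servo_tool --targets '[{"dx":0,"dy":-0.6,"dz":15,"rx":0.1,"ry":0,"rz":0.6,"gripper":45},{"dx":0,"dy":0,"dz":15,"rx":0,"ry":0,"rz":0,"gripper":45},{"dx":0,"dy":0,"dz":15,"rx":0,"ry":0,"rz":0,"gripper":45},{"dx":0,"dy":0,"dz":0,"rx":0,"ry":0,"rz":0,"gripper":45}]'

```text
clock: 12.4
position: [0.4451, 0.0409, 0.1217]
tool_rot: [0.735, 0.678, 0.001, 0.001]
force: [0.1, 0.5, 0.1]
opening: 0.045
```

```bash
python3 st.py .445 .0415 .079
```

```text
12.4 [0.4451 0.0409 0.1217] open 0.045 F [0.1 0.5 0.1] yaw 85.45 q [-0.1   0.15 -0.42  1.01 -0.   -0.02]
[[ 7.930e-02  9.968e-01  1.800e-03]
 [ 9.968e-01 -7.930e-02 -5.000e-04]
 [-3.000e-04  1.900e-03 -1.000e+00]]
to target [ 0.6 -0.3 42.7]
```

Emit:
servo_tool --targets '[{"dx":0.6,"dy":-0.3,"dz":14,"rx":0,"ry":0,"rz":0.8,"gripper":45},{"dx":0,"dy":0,"dz":14,"rx":0,"ry":0,"rz":0,"gripper":45},{"dx":0,"dy":0,"dz":10,"rx":0,"ry":0,"rz":0,"gripper":40},{"dx":0,"dy":0,"dz":0,"rx":0,"ry":0,"rz":0,"gripper":40}]'

```text
clock: 12.73
position: [0.4466, 0.041, 0.0869]
tool_rot: [0.737, 0.676, 0.002, 0.002]
force: [0.2, 0.1, 0.2]
opening: 0.0402
```

```bash
python3 st.py .445 .0415 .079; python3 - <<'E'
from plant import *
from h import *
p=read_camera('wrist');cv2.imwrite('pics/w7.png',p['pixels'][:,:,::-1])
E
```

```text
12.7333 [0.4466 0.041  0.0869] open 0.0402 F [0.2 0.1 0.2] yaw 85.08 q [-0.1   0.18 -0.47  0.91 -0.   -0.01]
[[ 8.580e-02  9.963e-01  4.900e-03]
 [ 9.963e-01 -8.580e-02 -8.000e-04]
 [-4.000e-04  4.900e-03 -1.000e+00]]
to target [ 0.4 -1.7  7.9]
```

View pics/w7.png

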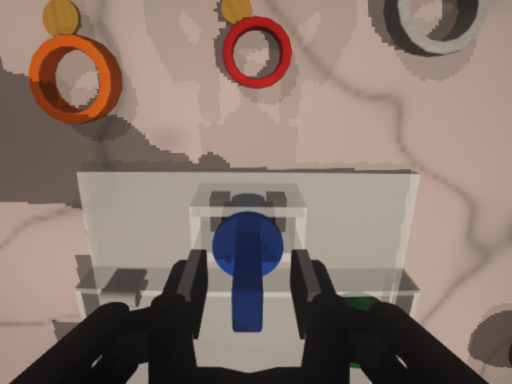

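Emit:
servo_tool --targets '[{"dx":0.2,"dy":-1.5,"dz":5,"rx":0.2,"ry":0,"rz":0.4,"gripper":30},{"dx":0,"dy":0,"dz":2,"rx":0,"ry":0,"rz":0,"gripper":20},{"dx":0,"dy":0,"dz":0,"rx":0,"ry":0,"rz":0,"gripper":5},{"dx":0,"dy":0,"dz":0,"rx":0,"ry":0,"rz":0,"gripper":5},{"dx":0,"dy":0,"dz":0,"rx":0,"ry":0,"rz":0,"gripper":5},{"dx":0,"dy":0,"dz":0,"rx":0,"ry":0,"rz":0,"gripper":5}]' --squeeze 70

```text
clock: 13.28
position: [0.4474, 0.041, 0.0843]
tool_rot: [0.739, 0.674, 0.002, 0.003]
force: [1.0, 0.1, -1.6]
opening: 0.0111
```

```bash
python3 st.py .445 .0415 .079
```

```text
13.2833 [0.4474 0.041  0.0843] open 0.0111 F [ 1.   0.1 -1.6] yaw 84.78 q [-0.1   0.18 -0.48  0.9  -0.   -0.  ]
[[ 9.100e-02  9.958e-01  6.800e-03]
 [ 9.958e-01 -9.100e-02 -1.000e-03]
 [-4.000e-04  6.900e-03 -1.000e+00]]
to target [ 0.2 -2.5  5.3]
```

Emit:
servo_tool --targets '[{"dx":3.4,"dy":0,"dz":0.1,"rx":0,"ry":-3,"rz":0,"gripper":5},{"dx":3.4,"dy":0,"dz":0.1,"rx":0,"ry":-3,"rz":0,"gripper":5}]'

```text
clock: 13.45
position: [0.4482, 0.046, 0.0845]
tool_rot: [0.739, 0.672, -0.037, 0.039]
force: [-1.7, -4.3, -0.8]
opening: 0.0113
```

```bash
cat >> st.py <<'E'
# post frame: tilt toward tool-yaw +y, pivot position
z=M[:,2];ey=np.array([-np.sin(np.radians(-5.4)),np.cos(np.radians(-5.4)),0]);ex=np.array([np.cos(np.radians(-5.4)),np.sin(np.radians(-5.4)),0])
print('tilt to +y deg',np.degrees(np.arctan2(-z@ey,-z[2])).round(2),'to +x',np.degrees(np.arctan2(-z@ex,-z[2])).round(2))
P=s['position']+M@np.array([0,0,.0653]);d=P-np.array([.4474,.041,.019]);print('pivot pt err mm x,y,z',(d@ex*1000).round(1),(d@ey*1000).round(1),(d[2]*1000).round(1),'Fx,y,z',(s['force']@ex).round(1),(s['force']@ey).round(1),s['force'][2].round(1),'T',np.round(s['wrist_torque'],2))
E
python3 st.py
```

```text
13.45 [0.4482 0.046  0.0845] open 0.0113 F [-1.7 -4.3 -0.8] yaw 84.53 q [-0.01  0.2  -0.46  0.91 -0.11  0.08]
[[ 0.0948  0.9955 -0.0024]
 [ 0.9897 -0.0945 -0.1077]
 [-0.1074  0.0079 -0.9942]]
tilt to +y deg 6.17 to +x -0.45
pivot pt err mm x,y,z 0.9 -2.0 0.6 Fx,y,z -1.3 -4.5 -0.8 T [-0.68  0.45 -0.01]
```

Emit:
servo_tool --targets '[{"dx":4.5,"dy":0,"dz":0.3,"rx":0,"ry":-3,"rz":0,"gripper":5},{"dx":4,"dy":0,"dz":0.3,"rx":0,"ry":-3,"rz":0,"gripper":5}]'

```text
clock: 13.62
position: [0.449, 0.0528, 0.0838]
tool_rot: [0.736, 0.668, -0.078, 0.077]
force: [-0.8, -5.5, -7.5]
opening: 0.0107
```

```bash
python3 st.py
```

```text
13.6167 [0.449  0.0528 0.0838] open 0.0107 F [-0.8 -5.5 -7.5] yaw 84.34 q [ 0.07  0.23 -0.44  0.93 -0.22  0.17]
[[ 0.0962  0.9953 -0.0119]
 [ 0.9711 -0.0965 -0.2181]
 [-0.2182  0.0095 -0.9759]]
tilt to +y deg 12.61 to +x -0.51
pivot pt err mm x,y,z 1.0 -2.3 1.1 Fx,y,z -0.2 -5.6 -7.5 T [-0.31  0.18 -0.04]
```

Emit:
servo_tool --targets '[{"dx":5,"dy":0,"dz":0.6,"rx":0,"ry":-2.5,"rz":0,"gripper":5},{"dx":3.5,"dy":0,"dz":0.6,"rx":0,"ry":-2,"rz":0,"gripper":5},{"dx":0,"dy":0,"dz":0,"rx":0,"ry":0,"rz":0,"gripper":5}]'

```text
clock: 13.87
position: [0.4493, 0.0591, 0.0809]
tool_rot: [0.732, 0.664, -0.112, 0.109]
force: [0.6, -4.5, -2.8]
opening: 0.0114
```

```bash
python3 st.py; python3 - <<'E'
from plant import *
from h import *
p=read_camera('wrist');cv2.imwrite('pics/w8.png',p['pixels'][:,:,::-1])
p=read_camera('scene');cv2.imwrite('pics/s8.png',cv2.resize(p['pixels'][120:240,230:390,::-1],(800,600),interpolation=3))
E
```

```text
13.8667 [0.4493 0.0591 0.0809] open 0.0114 F [ 0.6 -4.5 -2.8] yaw 84.34 q [ 0.14  0.26 -0.42  0.95 -0.31  0.25]
[[ 0.0938  0.9954 -0.0204]
 [ 0.9466 -0.0955 -0.308 ]
 [-0.3085  0.0096 -0.9512]]
tilt to +y deg 17.97 to +x -0.52
pivot pt err mm x,y,z 0.8 -1.9 -0.2 Fx,y,z 1.0 -4.4 -2.8 T [-0.42 -0.21  0.06]
```

View pics/w8.png

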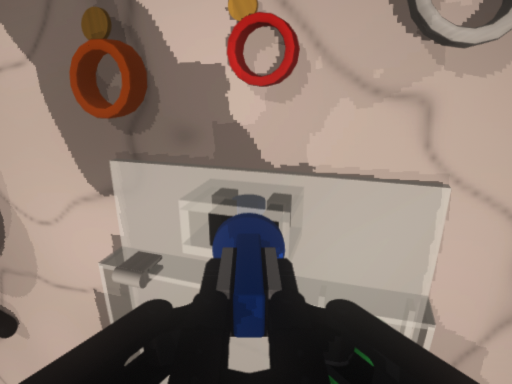

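View pics/s8.png

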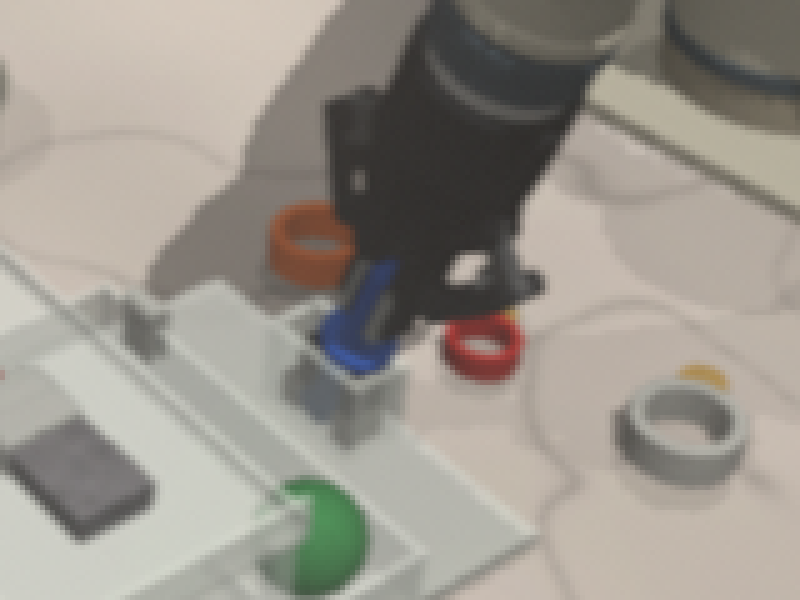

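Emit:
servo_tool --targets '[{"dx":-3.6,"dy":0,"dz":0,"rx":0,"ry":3,"rz":0,"gripper":5},{"dx":-3.6,"dy":0,"dz":0,"rx":0,"ry":3,"rz":0,"gripper":5},{"dx":-3.6,"dy":0,"dz":0,"rx":0,"ry":3,"rz":0,"gripper":5},{"dx":-3.6,"dy":0,"dz":0,"rx":0,"ry":3,"rz":0,"gripper":5}]'

```text
clock: 14.3
position: [0.4485, 0.0474, 0.0843]
tool_rot: [0.738, 0.674, -0.028, 0.033]
force: [0.2, -1.7, -1.9]
opening: 0.0115
```

```bash
python3 st.py
```

```text
14.3 [0.4485 0.0474 0.0843] open 0.0115 F [ 0.2 -1.7 -1.9] yaw 84.79 q [-0.02  0.19 -0.47  0.9  -0.09  0.07]
[[ 0.0905  0.9959  0.0026]
 [ 0.9922 -0.09   -0.0863]
 [-0.0857  0.0104 -0.9963]]
tilt to +y deg 4.91 to +x -0.62
pivot pt err mm x,y,z 1.2 0.9 0.3 Fx,y,z 0.4 -1.7 -1.9 T [-0.38  0.1   0.03]
```

Emit:
servo_tool --targets '[{"dx":-4,"dy":-0.5,"dz":0,"rx":0,"ry":3,"rz":0,"gripper":5},{"dx":-3.8,"dy":0,"dz":0,"rx":0.2,"ry":3,"rz":0,"gripper":5},{"dx":-4,"dy":0,"dz":0,"rx":0,"ry":3,"rz":0,"gripper":5}]'

```text
clock: 14.55
position: [0.4477, 0.0358, 0.0867]
tool_rot: [0.737, 0.674, 0.036, -0.024]
force: [-1.2, 7.4, -4.8]
opening: 0.0111
```

```bash
python3 st.py
```

```text
14.55 [0.4477 0.0358 0.0867] open 0.0111 F [-1.2  7.4 -4.8] yaw 84.94 q [-0.17  0.17 -0.49  0.9   0.09 -0.08]
[[ 0.0878  0.9959  0.0207]
 [ 0.9924 -0.0893  0.0846]
 [ 0.0861  0.0131 -0.9962]]
tilt to +y deg -4.94 to +x -0.73
pivot pt err mm x,y,z 1.6 0.5 2.6 Fx,y,z -1.8 7.2 -4.8 T [1.59 0.23 0.04]
```

Emit:
servo_tool --targets '[{"dx":-4.2,"dy":-0.5,"dz":1.5,"rx":0.3,"ry":3,"rz":0,"gripper":5},{"dx":-4,"dy":0,"dz":1.5,"rx":0.2,"ry":3,"rz":0,"gripper":5},{"dx":-4.2,"dy":0,"dz":1,"rx":0,"ry":3,"rz":0,"gripper":5}]'

```text
clock: 14.8
position: [0.4471, 0.0254, 0.0843]
tool_rot: [0.731, 0.67, 0.1, -0.083]
force: [-4.0, 2.2, 2.8]
opening: 0.0112
```

```bash
python3 st.py
```

```text
14.8 [0.4471 0.0254 0.0843] open 0.0112 F [-4.   2.2  2.8] yaw 85.15 q [-0.31  0.19 -0.5   0.93  0.26 -0.23]
[[ 0.0817  0.996   0.0354]
 [ 0.9626 -0.0881  0.2562]
 [ 0.2583  0.0131 -0.966 ]]
tilt to +y deg -14.98 to +x -0.66
pivot pt err mm x,y,z 1.9 1.3 2.2 Fx,y,z -4.2 1.8 2.8 T [0.36 1.17 0.24]
```

Emit:
servo_tool --targets '[{"dx":-5.2,"dy":-0.5,"dz":1.2,"rx":0.2,"ry":2.5,"rz":0,"gripper":5},{"dx":-4,"dy":0,"dz":1,"rx":0,"ry":1.5,"rz":0,"gripper":5},{"dx":0,"dy":0,"dz":0,"rx":0,"ry":0,"rz":0,"gripper":5}]'

```text
clock: 15.05
position: [0.446, 0.0187, 0.0824]
tool_rot: [0.726, 0.665, 0.135, -0.113]
force: [-1.7, 2.1, -2.4]
opening: 0.0113
```

```bash
python3 st.py; python3 - <<'E'
from plant import *
from h import *
p=read_camera('wrist');cv2.imwrite('pics/w9.png',p['pixels'][:,:,::-1])
E
```

```text
15.05 [0.446  0.0187 0.0824] open 0.0113 F [-1.7  2.1 -2.4] yaw 85.14 q [-0.38  0.21 -0.51  0.94  0.34 -0.31]
[[ 0.0795  0.9958  0.0459]
 [ 0.9351 -0.0905  0.3427]
 [ 0.3454  0.0156 -0.9383]]
tilt to +y deg -20.21 to +x -0.82
pivot pt err mm x,y,z 1.5 0.2 2.2 Fx,y,z -1.9 1.9 -2.4 T [-0.03  0.28  0.06]
```

View pics/w9.png

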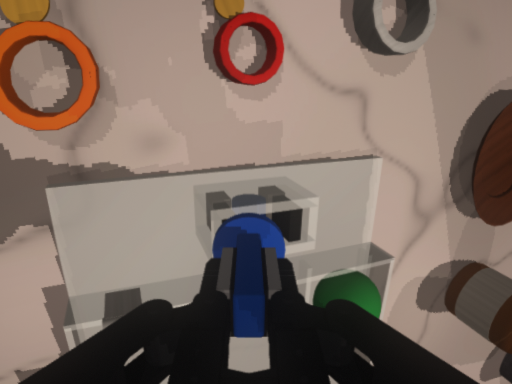

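Emit:
servo_tool --targets '[{"dx":3.7,"dy":0,"dz":0,"rx":0.2,"ry":-3,"rz":0,"gripper":5},{"dx":3.7,"dy":0,"dz":0,"rx":0.2,"ry":-3,"rz":0,"gripper":5},{"dx":3.7,"dy":0,"dz":0,"rx":0.2,"ry":-3,"rz":0,"gripper":5},{"dx":3.7,"dy":0,"dz":0,"rx":0.2,"ry":-3,"rz":0,"gripper":5},{"dx":3.7,"dy":0,"dz":0,"rx":0,"ry":-3,"rz":0,"gripper":5},{"dx":3.7,"dy":0,"dz":0,"rx":0,"ry":-3,"rz":0,"gripper":5}]'

```text
clock: 15.6
position: [0.4483, 0.0376, 0.0892]
tool_rot: [0.74, 0.672, 0.013, -0.007]
force: [-1.5, -0.9, -1.3]
opening: 0.011
```

```bash
python3 st.py
```

```text
15.6 [0.4483 0.0376 0.0892] open 0.011 F [-1.5 -0.9 -1.3] yaw 84.53 q [-0.12  0.18 -0.47  0.91  0.03 -0.03]
[[ 0.0952  0.9954  0.0105]
 [ 0.995  -0.0955  0.0283]
 [ 0.0291  0.0078 -0.9995]]
tilt to +y deg -1.67 to +x -0.45
pivot pt err mm x,y,z 1.7 -1.4 4.9 Fx,y,z -1.5 -1.0 -1.3 T [-0.03  0.6   0.02]
```

Emit:
servo_tool --targets '[{"dx":3.3,"dy":-1,"dz":0,"rx":0,"ry":-1.7,"rz":0,"gripper":5},{"dx":0,"dy":0,"dz":-4,"rx":0,"ry":0,"rz":0,"gripper":5},{"dx":0,"dy":0,"dz":0,"rx":0,"ry":0,"rz":0,"gripper":5}]'

```text
clock: 15.85
position: [0.4481, 0.0433, 0.0951]
tool_rot: [0.739, 0.674, 0.003, 0.005]
force: [-0.4, 0.4, -1.0]
opening: 0.011
```

```bash
python3 st.py
```

```text
15.85 [0.4481 0.0433 0.0951] open 0.011 F [-0.4  0.4 -1. ] yaw 84.77 q [-0.09  0.17 -0.46  0.92 -0.    0.  ]
[[ 0.0911  0.9958  0.0122]
 [ 0.9958 -0.0911 -0.0034]
 [-0.0023  0.0125 -0.9999]]
tilt to +y deg 0.13 to +x -0.71
pivot pt err mm x,y,z 1.3 2.2 10.8 Fx,y,z -0.4 0.4 -1.0 T [-0.    0.05  0.02]
```

Emit:
servo_tool --targets '[{"dx":-2,"dy":-1,"dz":-4,"rx":0.3,"ry":0,"rz":0,"gripper":5},{"dx":0,"dy":0,"dz":-8,"rx":0,"ry":0,"rz":0,"gripper":5},{"dx":0,"dy":0,"dz":0,"rx":0,"ry":0,"rz":0,"gripper":5}]'

```text
clock: 16.1
position: [0.4472, 0.0406, 0.1089]
tool_rot: [0.739, 0.674, 0.003, 0.003]
force: [-0.3, -0.1, -0.2]
opening: 0.0111
```

```bash
python3 st.py
```

```text
16.1 [0.4472 0.0406 0.1089] open 0.0111 F [-0.3 -0.1 -0.2] yaw 84.74 q [-0.1   0.16 -0.44  0.97  0.   -0.01]
[[ 9.160e-02  9.958e-01  8.200e-03]
 [ 9.958e-01 -9.160e-02  0.000e+00]
 [ 8.000e-04  8.200e-03 -1.000e+00]]
tilt to +y deg -0.05 to +x -0.47
pivot pt err mm x,y,z 0.3 -0.4 24.6 Fx,y,z -0.3 -0.1 -0.2 T [-0.02 -0.01 -0.03]
```

Emit:
servo_tool --targets '[{"dx":0,"dy":0,"dz":-10,"rx":0,"ry":0,"rz":0,"gripper":5},{"dx":0,"dy":0,"dz":-10,"rx":0,"ry":0,"rz":0,"gripper":5},{"dx":0,"dy":0,"dz":-10,"rx":0,"ry":0,"rz":0,"gripper":5},{"dx":0,"dy":0,"dz":-8,"rx":0,"ry":0,"rz":0,"gripper":5},{"dx":0,"dy":0,"dz":0,"rx":0,"ry":0,"rz":0,"gripper":5}]'

```text
clock: 16.52
position: [0.4474, 0.0379, 0.1497]
tool_rot: [0.741, 0.672, 0.004, 0.002]
force: [0.5, -0.3, -0.7]
opening: 0.0112
```

```bash
python3 st.py .4474 .041 .1503; python3 - <<'E'
from plant import *
from h import *
import pickle
p=read_camera('wrist');cv2.imwrite('pics/w10.png',p['pixels'][:,:,::-1])
p=read_camera('scene');cv2.imwrite('pics/s10.png',cv2.resize(p['pixels'][110:230,230:390,::-1],(800,600),interpolation=3));pickle.dump(p,open('s10.pkl','wb'))
for z in (.054,.074,.0735+.115): print(z,[(a-b)*5 for a,b in zip(proj(p,np.array([.445,.0415,z])),(230,110))])
E
```

```text
16.5167 [0.4474 0.0379 0.1497] open 0.0112 F [ 0.5 -0.3 -0.7] yaw 84.44 q [-0.11  0.12 -0.37  1.07  0.   -0.01]
[[ 0.0968  0.9953  0.0097]
 [ 0.9953 -0.0969  0.0023]
 [ 0.0032  0.0094 -1.    ]]
to target [ 3.1 -0.3 -0.5]
tilt to +y deg -0.18 to +x -0.54
pivot pt err mm x,y,z 0.9 -2.9 65.4 Fx,y,z 0.6 -0.2 -0.7 T [-0.01  0.03 -0.01]
0.054 [np.float64(340.47182028090674), np.float64(388.42026469352095)]
0.074 [np.float64(344.20163867021245), np.float64(355.8607460308208)]
0.1885 [np.float64(367.553058051721), np.float64(151.50719465744402)]
```

View pics/s10.png

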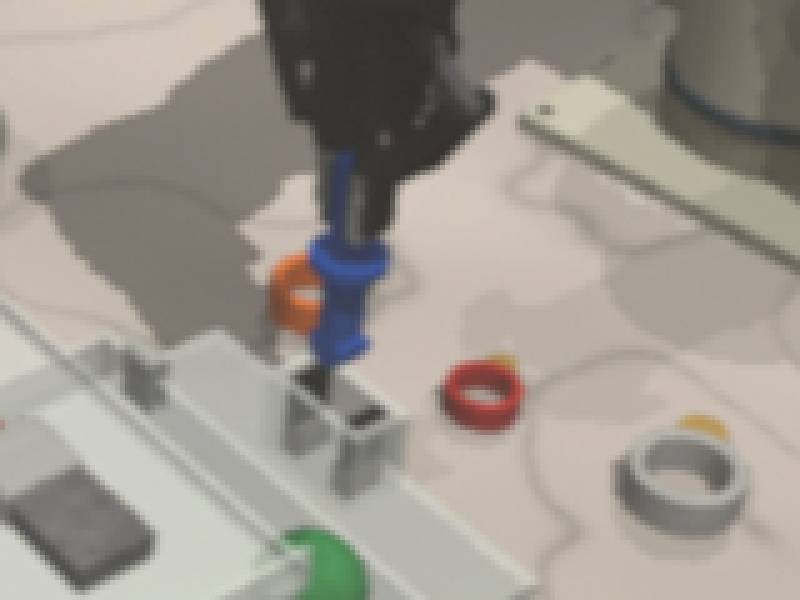

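View pics/w10.png

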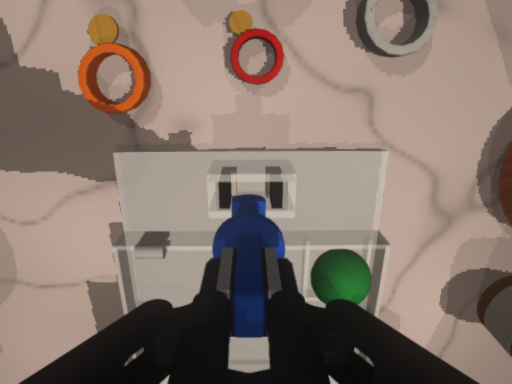

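Emit:
servo_tool --targets '[{"dx":3.1,"dy":0,"dz":0,"rx":0,"ry":-0.2,"rz":0,"gripper":5},{"dx":0,"dy":0,"dz":0,"rx":0,"ry":0,"rz":0,"gripper":5}]'

```text
clock: 16.78
position: [0.4467, 0.041, 0.1475]
tool_rot: [0.741, 0.672, 0.002, 0.003]
force: [0.1, 0.3, -1.9]
opening: 0.0115
```

```bash
python3 st.py .4474 .041 .1503; python3 - <<'E'
from plant import *
from h import *
import pickle
p=read_camera('scene');cv2.imwrite('pics/s11.png',cv2.resize(p['pixels'][150:200,270:330,::-1],(720,600),interpolation=3))
for z in (.054,.069,.074,.079): print(z,[(a-b)*12 for a,b in zip(proj(p,np.array([.445,.0415,z])),(270,150))])
cv2.imwrite('pics/s12.png',p['pixels'][:,:,::-1])
p=read_camera('top');cv2.imwrite('pics/t12.png',p['pixels'][:,:,::-1])
E
```

```text
16.7833 [0.4467 0.041  0.1475] open 0.0115 F [ 0.1  0.3 -1.9] yaw 84.39 q [-0.1   0.13 -0.37  1.07 -0.    0.  ]
[[ 9.770e-02  9.952e-01  6.500e-03]
 [ 9.952e-01 -9.770e-02 -1.100e-03]
 [-5.000e-04  6.600e-03 -1.000e+00]]
to target [ 0.   0.7 -2.8]
tilt to +y deg 0.03 to +x -0.38
pivot pt err mm x,y,z -0.2 -0.1 63.2 Fx,y,z 0.1 0.3 -1.9 T [0.04 0.08 0.  ]
0.054 [np.float64(337.1323686741762), np.float64(452.2086352644502)]
0.069 [np.float64(343.82441608934096), np.float64(393.7953064250704)]
0.074 [np.float64(346.08393280850987), np.float64(374.06579047396997)]
0.079 [np.float64(348.35809212388176), np.float64(354.2049909418006)]
```

View pics/s11.png

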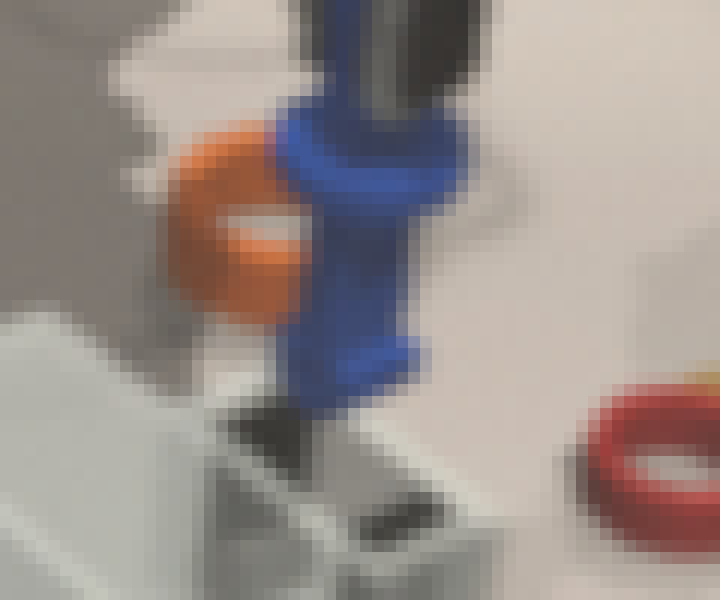

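View pics/s12.png

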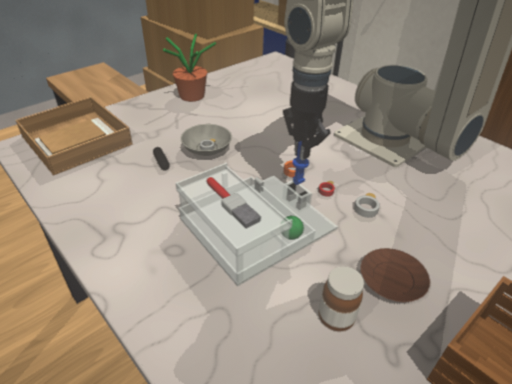

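View pics/t12.png

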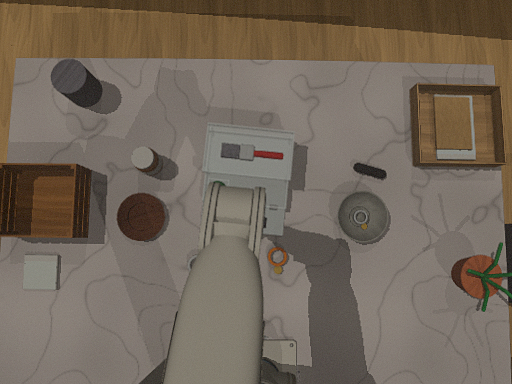

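```bash
python3 - <<'E'
import pickle
from h import *
p=pickle.load(open('s10.pkl','rb'))
ex=np.array([.9956,-.094,0])
for h in (.066,.069,.071,.074):
    for k in(-.01,.01): print(h,k,[(a-b)*12 for a,b in zip(proj(p,np.array([.4445,.0415,h])+ex*k),(270,150))])
E
```

```text
0.066 -0.01 [np.float64(381.7366984743185), np.float64(386.7724882020385)]
0.066 0.01 [np.float64(306.29188995197364), np.float64(422.52205330476045)]
0.069 -0.01 [np.float64(383.1557704955512), np.float64(375.0204247431807)]
0.069 0.01 [np.float64(307.5749348706304), np.float64(410.7262774102509)]
0.071 -0.01 [np.float64(384.1048511279014), np.float64(367.15992017006556)]
0.071 0.01 [np.float64(308.4330712429851), np.float64(402.8362641461674)]
0.074 -0.01 [np.float64(385.53304355218665), np.float64(355.3302723428478)]
0.074 0.01 [np.float64(309.7244563109043), np.float64(390.96179765661486)]
```

Emit:
servo_tool --targets '[{"dx":0,"dy":0,"dz":-4,"rx":0,"ry":0,"rz":0,"gripper":5},{"dx":0,"dy":0,"dz":0,"rx":0,"ry":0,"rz":0,"gripper":5},{"dx":0,"dy":0,"dz":0,"rx":0,"ry":0,"rz":0,"gripper":5}]'

```text
clock: 17.13
position: [0.4463, 0.0412, 0.151]
tool_rot: [0.74, 0.672, 0.001, 0.002]
force: [0.6, 0.2, -1.5]
opening: 0.0112
```

```bash
python3 st.py .4470 .041 .1503; python3 - <<'E'
from plant import *
from h import *
p=read_camera('top');cv2.imwrite('pics/t13.png',cv2.resize(p['pixels'][180:255,320:405,::-1],(680,600),interpolation=3))
for d in cut_out('bowl',p)[:1]:print(d['rect'])
E
python3 st.py|head -1
```

```text
17.1333 [0.4463 0.0412 0.151 ] open 0.0112 F [ 0.6  0.2 -1.5] yaw 84.46 q [-0.1   0.12 -0.36  1.08 -0.    0.  ]
[[ 9.650e-02  9.953e-01  4.600e-03]
 [ 9.953e-01 -9.650e-02 -9.000e-04]
 [-5.000e-04  4.700e-03 -1.000e+00]]
to target [-0.1  0.7  0.8]
tilt to +y deg 0.03 to +x -0.27
pivot pt err mm x,y,z -0.8 0.1 66.7 Fx,y,z 0.6 0.3 -1.5 T [-0.06  0.04 -0.02]
[337.9, 189.1, 49.5, 53.6]
17.2333 [0.4463 0.0412 0.1511] open 0.011 F [ 0.2 -0.2 -1.3] yaw 84.45 q [-0.1   0.12 -0.36  1.08 -0.    0.  ]
```

View pics/t13.png

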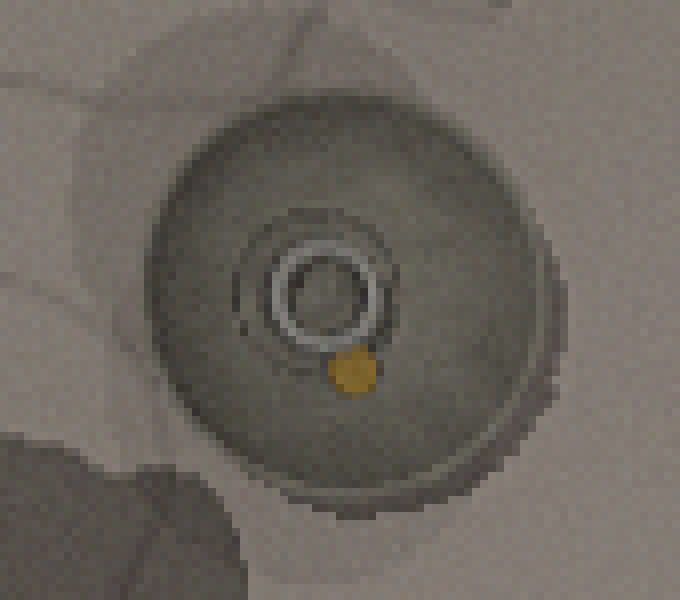

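The ring lies in the bowl (crop pixels 328,297). The post is upright and steady over the socket, with its foot about 2 cm clear. I'm handing in.

```bash
python3 -c "
from plant import *
print(finish_job())"
```

```text
the job is handed in; nothing more can be done
None
```

The job is done as asked and was handed in at about 17 s of the 51 s allowed.

**What I did**
- **Ring:** I took the small steel ring off the post, not the larger grey one or the orange and red look-alikes. I lifted it straight up and set it in the grey bowl.
- **Post:** I gripped the post and rocked it to about +18° and then −20°. I brought it upright and drew it up; it passed the catch without noticeable force. The forces I read at each stop stayed below about 10 N.

**Last checks**
- **Ring in bowl:** the top picture shows the ring lying flat in the bowl. The bowl is where it was to within about a pixel.
- **Pads:** the wrist and scene pictures show the two pads standing apart. I judged this by eye and did not measure how far they moved.
- **Post pose:** the post is held upright (within about 0.3° of vertical) and within about 1 mm of centred over the socket.
- **Height of the foot:** from the arm's motion the foot is about 20 mm above the socket mouth. The scene picture taken just before the last 3.5 mm lift put the foot at 15–16 mm, while the arm's motion gave 17 mm, so the true height is 19–21 mm.
- **Other things:** everything else visible in the last pictures stands where it was. The arm hides part of the tiers in the top view, and the scene view shows that part undisturbed.

No check failed.

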